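Slide the loaded bottle carrier home against the service spine

ROBOT

A 6-joint arm with a two-finger parallel gripper is mounted at the origin on the work surface. World frame = base frame: x ahead of the robot, y to its left, z up, the work surface at z = 0. Lengths are in m, angles in rad, forces in N, time in s.
With the tool pointing down it reaches from about 0.3 to 0.875 m from the base axis. Payload 6.4 kg.
Tool frame: the origin (TCP) lies between the finger pads; the fingertips stand 25 mm ahead of it and the grasp point (between the pads) lies 6 mm ahead of it; z points along the fingers, y is the line along which they close (so a half turn about z gives the same grasp; the last joint's range is limited). The gripper opens to 85 mm and grips with 20 to 120 N. Pads are 22 mm wide; open, the fingers measure 114 mm over their backs; the gripper's body (76 mm by 85 mm) begins 54 mm behind the grasp point. The pads swing forward as they close: fully open they stand 13 mm farther back than shut.
Start: joints at [-1.52, 0.181, 1.607, -0, 1.354, -0.206], TCP at [0.146, -0.556, 0.256] pointing down, gripper open.
Joint ranges: [-2.99, 2.99], [-0.89, 2.07], [0.3, 2.58], [-1.14, 4.28], [0, 2.63], [-3.12, 3.12]. Speed limits (rad/s): [2.57, 2.57, 3.01, 3.14, 3.14, 3.14].

INTERFACE

Orientations are given as a unit quaternion [w, x, y, z].
In Python, from bench import ctrl gives the robot as it stands.
- The arm moves only by the tool servo_tool, never from a script. Its argument "series" is text: rows parted by semicolons, each of 7 numbers parted by spaces: the gripper command: -1 is fully open, 1 is shut, values between are in proportion, then the shift along the tool's x, y, z in m, then the turn, a rotation vector about the tool's x, y, z in degrees. A call has 1 to 12 rows; each row is the pose to reach, as a shift and turn from the pose commanded when the call began, along the tool's axes at that moment; what a row does not reach only later rows make up. A row lasts 1/12 s, in which the tool goes at most 41.7 mm and 7.16 degrees, less where a joint would pass 70% of its speed; a pose out of reach is approached as far as the arm can. A call with a gripper value outside its range is refused whole. The fingers move at their own pace and stop on an object; the grip force is fixed at half the most. Time passes only in rows, so rows that repeat a pose let the fingers close. It gives the time, the measured TCP pose, the force, the opening and the grip force at its end, in the units of the state.
- ctrl.get_obs(): the state, without advancing time (a new reading comes with each control period).
- ctrl.camera(name): name is "side" or "top" or "wrist"; returns a dict with "img" (420x560x3 uint8, red, green, blue), "z_map" (420x560 float32, m along the optical axis (not along the pixel's ray), 0 where there is no reading), "fovy" (degrees; the focal length in pixels is half the picture's height over the tangent of half this angle, whatever the lens; pixels are square), "cx", "cy" (the principal point, pixels), "extrinsics" (4x4, takes a point from camera to world coordinates); the wrist camera has in their place "T_tool_cam" (4x4, takes a point from camera to tool coordinates, whose origin is the TCP and whose axes are the flange's). Camera axes: x right, y down, z forward; pixel columns grow to the right and rows downward; lengths in m; the calibration is good to about 2 mm. A picture is of the moment at which its call begins: read the wrist's pose just before it.
- ctrl.hand_in(): hands the job in; it is judged then, once.
The state is a dict: "time_s": time; "q": joint angles; "dq": joint speeds; "joint_efforts": joint torques, N m; "eef_pos": TCP position; "eef_rot": TCP orientation; "wrist_force": force on the tool from outside, world axes, zero at the start; "torque": the same for the moment, N m; "opening": opening from 0.0 (shut) to 1.0 (fully open); "grasp_force": force on a finger pad.
Only numpy, scipy, OpenCV 4.12 (cv2) and the standard library are available. Lean on these libraries where they do the work, as an engineer would, in place of code of your own. Each camera call takes 0.05 s, during which the arm holds its last target. There are 200 camera calls.

TASK

Push the loaded plywood bottle carrier back to its parking place: between the socket pedestal and the gas-tap post, square, and fully home against the front of the service spine. It is heavy and its tall bottles stand on the leading side, so push it gently and low, with the fingertips against the outside of its plywood walls, so that it slides flat and never tips. Do not touch its bottles or its handle, do not reach into it, grip it or lift it, and leave the other lab ware on the bench alone.

Things in the scene. Friction and masses are not known exactly. Their poses are not given: they have to be found in the camera images.
- carrier: Open plywood crate standing loose on the bench, 170 mm deep (its x) by 280 mm wide (its y), walls 70 mm high and 10 mm thick. Origin at the centre of its underside, at bench level; z is up; its +x side leads and goes against the spine. Loaded it weighs 2.2 to 2.9 kg and takes 10 to 20 N to slide. Two tall bottles stand in its +x row, two low jars in its -x row.
- near_wall (a point): Point on the outside of the carrier's -x wall (the side towards the robot), mid-width, 20 mm above the bench: at x = -85, y = 0, z = 20 mm of the carrier, axes as the carrier. Within 60 mm behind this wall nothing stands higher than 75 mm.
- left_end (a point): Point on the outside of the carrier's +y end wall, mid-depth, 20 mm above the bench: at x = 0, y = 140, z = 20 mm of the carrier. Within 40 mm behind this wall nothing stands higher than 70 mm.
- right_end (a point): The same on the -y end wall: at x = 0, y = -140, z = 20 mm of the carrier. Within 40 mm behind this wall nothing stands higher than 70 mm.
- handle: Steel bail handle fixed to the carrier: two 8 mm thick legs at x = -14 mm, y = -92 and +92 mm of the carrier, rising to a level bar along y with a black 20 mm grip at 235 mm height. Same origin and axes as the carrier. Not to be touched.
- bottle_a: Amber glass bottle with black cap, 81 mm diameter, 185 mm tall, 0.5 to 0.9 kg, loose in its compartment of the carrier, at x = 32, y = +45 mm of the carrier. Origin at the centre of its underside, 10 mm above the bench.
- bottle_b: Amber glass bottle like bottle_a, at x = 32, y = -45 mm of the carrier.
- jar_a: Low glass jar with white lid, 51 mm diameter, 64 mm tall, loose in its compartment of the carrier at x = -46, y = +31 mm of the carrier. Its top stands 74 mm above the bench. Origin at the centre of its underside.
- jar_b: Low glass jar like jar_a, at x = -46, y = -31 mm of the carrier.
- spine: Grey steel service spine fixed across the far side of the bench: 720 mm long (its y), 100 mm deep, 70 mm high, with a 30 mm black stop strip along its back edge. Origin at bench level on its front face, mid-way along the 320 mm wide parking place; +x points into the spine. Parked, the carrier's origin is at x = -85, y = 0 mm of the spine, and their x axes are parallel.
- pedestal (a point): Top front inner corner (x = -90, y = 160, z = 110 mm of the spine) of the socket pedestal that bounds the parking place on its +y side: a grey box 110 mm high with white socket plates, fixed in front of the spine, from y = 160 to 240 and x = -90 to 0 mm of the spine.
- gas_post (a point): Top front inner corner (x = -90, y = -160, z = 45 mm of the spine) of the grey plinth of the gas-tap post that bounds the parking place on its -y side; plinth from y = -160 to -230 and x = -90 to 0 mm of the spine. Its brass post is 103 mm high; its nozzle with yellow lever points to -y, away from the parking place.
- beaker: Glass beaker, 74 mm diameter, 92 mm tall, standing on the bench far to the robot's left. Origin at the centre of its underside. Leave it alone.
- wash_bottle: White plastic wash bottle with red cap and bent spout, 72 mm diameter, 198 mm tall, on the bench to the robot's right, nearer the robot. Origin at the centre of its underside. Leave it alone.
- dish: White porcelain dish, 90 mm diameter, 35 mm tall, on the bench to the robot's left, nearer the robot. Origin at the centre of its underside. Leave it alone.
There are look-alikes about, which are no part of the job. What is shaped like the jar_a but green or orange is not meant. What is shaped like the bottle_b but green is not meant.

How it is judged:
By the outcome, as a careful person would: the job done as asked, in the order asked, and still so for the second after the job is handed in, with the robot touching nothing.
It also fails if it takes over 67 s, if anything falls off the work surface, if the arm or the gripper's body presses on something with over 40 N, if the wrist force passes 120 N, or if a joint passes its speed limit or range.

## Working session

There is one attempt and no reset: what is moved stays moved. The work goes in short steps, Python scripts to look and compute and a tool call to move; the robot and the scene stay as the last step left them, time stands still between calls to the robot, and variables do not carry over. Pictures are saved under pics/ and viewed, at most 10 in all, crops included, and the job is handed in when it is done.

Besides the shell and the picture viewer there is one more tool, called after ">>>" as a command line: name --argument value ..., lists and objects as JSON in quotes. servo_tool: Moves the arm, as the interface text tells. Its arguments: {"type":"object","properties":{"series":{"type":"string"}},"required":["series"]}

```bash
mkdir -p pics
cat > h.py <<'E'
import numpy as np, cv2
from bench import ctrl
def cam(n):
    c=ctrl.camera(n); c['f']=210/np.tan(np.radians(c['fovy'])/2); return c
def save(n,im,s=1): cv2.imwrite('pics/'+n+'.png',cv2.resize(im[:,:,::-1],None,fx=s,fy=s))
def cloud(c):
    v,u=np.mgrid[:420,:560]; z=c['z_map']
    p=np.stack([(u-c['cx'])/c['f']*z,(v-c['cy'])/c['f']*z,z,np.ones_like(z)],-1)
    return (p@np.array(c['extrinsics']).T)[...,:3]
E
python3 - <<'E'
from h import *
o=ctrl.get_obs(); print(o['time_s'],o['eef_pos'],o['eef_rot'],o['wrist_force'])
for n in('top','side'):
    c=cam(n); save(n+'0',c['img']); np.savez(n+'0.npz',img=c['img'],P=cloud(c),z=c['z_map']); print(n,c['f'],np.array(c['extrinsics']).round(3).tolist())
E
```

```text
0.0 [ 0.14603996 -0.55561642  0.25536734] [-8.89136407e-04  9.91766769e-01  1.28054210e-01  6.84115343e-05] [-0.82168495 -0.6959836  -0.33807895]
top 525.064857805074 [[-0.024, -0.996, 0.09, 0.411], [-1.0, 0.026, 0.018, 0.066], [-0.02, -0.089, -0.996, 1.399], [0.0, 0.0, 0.0, 1.0]]
side 379.4666329203507 [[-0.782, -0.474, 0.406, 0.069], [-0.624, 0.602, -0.499, 0.651], [-0.008, -0.643, -0.766, 1.009], [0.0, 0.0, 0.0, 1.0]]
```

View pics/top0.png

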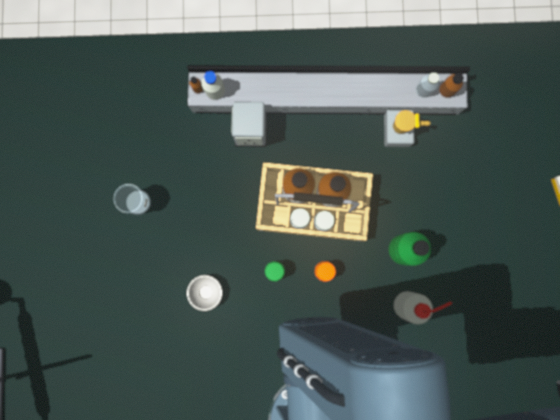

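View pics/side0.png

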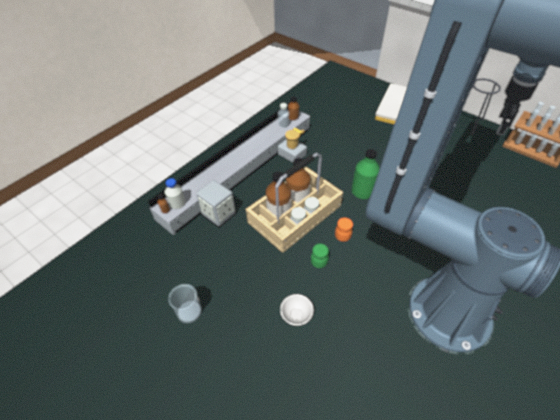

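Top view: the carrier is at about (315,200), turned slightly. The spine front edge is at row ~108, the pedestal at (249,123) and the gas post at (399,127). Look-alikes are the green jar (275,271), orange jar (325,271) and green bottle (410,249). The wanted object is the only plywood crate, holding amber bottles and white-lidded jars.

```bash
cat >> h.py <<'E'
def plane(c,uv,z):
    uv=np.asarray(uv,float).reshape(-1,2); E=np.array(c['extrinsics'])
    d=np.c_[(uv[:,0]-c['cx'])/c['f'],(uv[:,1]-c['cy'])/c['f'],np.ones(len(uv))]@E[:3,:3].T
    return E[:3,3]+d*((z-E[2,3])/d[:,2])[:,None]
def carrier(c,dbg=False):
    """rim plywood mask at z~0.07 -> min-area rect in world"""
    P=cloud(c); hsv=cv2.cvtColor(c['img'],cv2.COLOR_RGB2HSV)
    m=cv2.inRange(hsv,(12,50,90),(32,255,255))>0
    m&=(abs(P[...,2]-.07)<.012)&(P[...,0]>.4)&(P[...,0]<.9)&(abs(P[...,1])<.4)
    n,l,s,_=cv2.connectedComponentsWithStats(m.astype(np.uint8)); k=1+s[1:,4].argmax()
    m=l==k
    v,u=np.nonzero(m); q=plane(c,np.c_[u,v],.07)[:,:2]
    (cx,cy),(w,h),a=cv2.minAreaRect((q*1000).astype(np.float32))
    b=cv2.boxPoints(((cx,cy),(w,h),a))
    if w>h: w,h,a=h,w,a-90
    a=(a+90)%180-90
    return np.array([cx,cy]),(w,h),a,b,m
E
python3 - <<'E'
from h import *
c=cam('top');P=cloud(c)
ce,wh,a,b,m=carrier(c);print(ce,wh,a,b.round(),m.sum())
im=c['img'].copy();im[m]=(255,0,255);save('crop1',im[50:330,130:500],2)
# spine: top face z=.07, front edge
z=P[...,2]
s=(abs(z-.07)<.008)&(P[...,0]>.72)
s=cv2.morphologyEx(s.astype(np.uint8),cv2.MORPH_OPEN,np.ones((3,3)))>0
E=[]
for u in list(range(275,380,4)):
    v=np.nonzero(s[:160,u])[0]
    if len(v): E.append((u,v.max()+.5))
q=plane(c,E,.07);k=np.polyfit(q[:,1],q[:,0],1);print('spine front x=',k,np.abs(np.polyval(k,q[:,1])-q[:,0]).max(),len(q))
v,u=np.nonzero(s);Q=P[s];print('spine y range',Q[:,1].min(),Q[:,1].max(),Q[:,0].min(),Q[:,0].max())
for n,h,y0,y1 in(('ped',.11,0,.4),('gas',.045,-.4,0)):
    t=(abs(z-h)<.008)&(P[...,0]>.6)&(P[...,0]<.9)&(P[...,1]>y0)&(P[...,1]<y1)
    t=cv2.morphologyEx(t.astype(np.uint8),cv2.MORPH_OPEN,np.ones((5,5)))
    v,u=np.nonzero(t);q=plane(c,np.c_[u,v],h)[:,:2]*1000
    print(n,len(q),cv2.boxPoints(cv2.minAreaRect(q.astype(np.float32))).round().tolist())
# others
for n,(u,v),h in(('gj',(275,271),.074),('oj',(325,271),.074),('gb',(410,249),.1),('dish',(205,293),.03)):
    print(n,P[v,u].round(3))
E
```

```text
[560.18823242 -11.85317993] (170.60418701171875, 279.88909912109375) -7.476646423339844 [[ 457. -140.]
 [ 627. -162.]
 [ 663.  116.]
 [ 494.  138.]] 1768
spine front x= [0.04148292 0.80611629] 0.006379829689042937 27
spine y range -0.41323812966392826 0.30665243561839584 0.792893240305307 0.9058807331552492
ped 1075 [[721.0, 112.0], [808.0, 109.0], [810.0, 188.0], [723.0, 190.0]]
gas 463 [[706.0, -277.0], [797.0, -281.0], [800.0, -213.0], [709.0, -209.0]]
gj [0.384 0.091 0.06 ]
oj [ 0.381 -0.036  0.064]
gb [ 0.43  -0.231  0.15 ]
dish [0.33  0.277 0.012]
```

View pics/crop1.png

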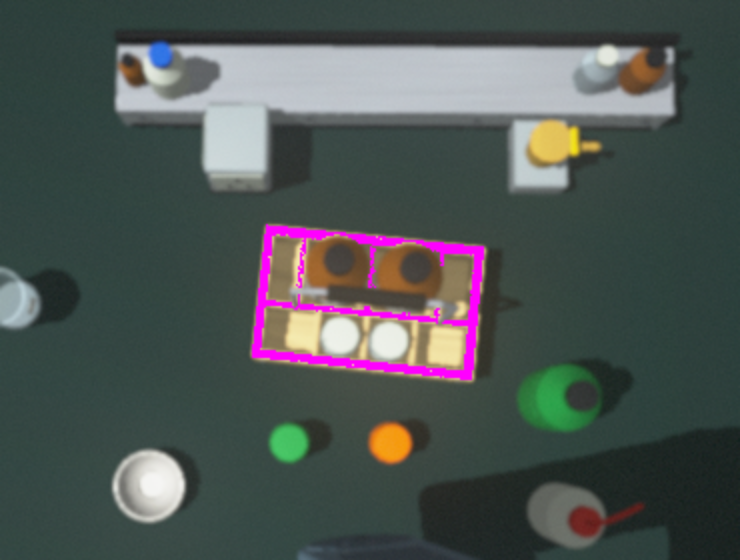

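The crop confirms the carrier: the mask's rim rectangle is 170.6 × 279.9 mm, centred at (560,-12) mm with yaw −7.5°. The parking target is about (720,-49) mm at yaw −2.3°. Plan: push the left end sideways about 30 mm while turning +5°, then push the near wall forward about 160 mm.

```bash
cat >> h.py <<'E'
from scipy.spatial.transform import Rotation as Ro
def pose():
    o=ctrl.get_obs(); w,x,y,z=o['eef_rot']; return np.array(o['eef_pos']),Ro.from_quat([x,y,z,w]),o
def mv(pos,yaw,tilt=0,ref=None):
    """tool-frame shift(m)+turn(deg) to reach pos; tool x at yaw; tilt>0: tips lead toward +toolx side"""
    p,R,o=pose() if ref is None else ref
    T=Ro.from_euler('z',yaw,degrees=True)*Ro.from_euler('x',180,degrees=True)*Ro.from_euler('y',tilt,degrees=True)
    s=R.inv().apply(np.array(pos)-p); r=(R.inv()*T).as_rotvec(degrees=True)
    print('shift',s.round(4),'turn',r.round(2),'ztool',T.apply([0,0,1]).round(2)); return (np.array(pos),T,None)
E
python3 - <<'E'
from h import *
p,R,o=pose();c=cam('wrist');z=c['z_map'];v,u=np.nonzero((z>0)&(z<.2))
T=np.array(c['T_tool_cam']);q=np.c_[(u-c['cx'])/c['f']*z[v,u],(v-c['cy'])/c['f']*z[v,u],z[v,u],np.ones(len(u))]@T.T
print(len(q)); 
if len(q):print(q[:,:3].min(0),q[:,:3].max(0),np.percentile(q[:,2],[50,90,99]))
a=mv([.35,-.35,.34],30,0); 
a=mv([.59,.20,.34],82.5,-8)
E
```

```text
44897
[-0.01271889 -0.0752653  -0.0712701 ] [0.02099274 0.07363922 0.01207541] [-0.04573232 -0.01537951  0.005872  ]
shift [ 0.2496 -0.1474 -0.0841] turn [ -0.06  -0.02 -15.29] ztool [ 0. -0. -1.]
shift [ 0.6214 -0.6184 -0.0835] turn [ -4.78  -7.09 -67.67] ztool [-0.02 -0.14 -0.99]
```

>>> servo_tool --series "-1 0 0 -0.085 0 0 0; -1 0 0 -0.085 0 0 0; -1 0 0 -0.085 0 0 0; -1 0.62 -0.618 -0.085 -4.8 -7.1 -67.7; -1 0.62 -0.618 -0.085 -4.8 -7.1 -67.7; -1 0.62 -0.618 -0.085 -4.8 -7.1 -67.7; -1 0.62 -0.618 -0.085 -4.8 -7.1 -67.7; -1 0.62 -0.618 -0.085 -4.8 -7.1 -67.7; -1 0.62 -0.618 -0.085 -4.8 -7.1 -67.7; -1 0.62 -0.618 -0.085 -4.8 -7.1 -67.7; -1 0.62 -0.618 -0.085 -4.8 -7.1 -67.7; -1 0.62 -0.618 -0.085 -4.8 -7.1 -67.7"

```text
time_s: 1.2
eef_pos: [0.3362, -0.2308, 0.3415]
eef_rot: [0.045, 0.769, 0.635, -0.05]
wrist_force: [1.6, 0.3, 0.7]
opening: 0.999
grasp_force: 0.0
```

Run:
```python
from h import *
print(pose()[0])
mv([.59,.20,.34],82.5,-8)
```

```text
[ 0.33617007 -0.23080094  0.34146504]
shift [ 0.4671  0.1678 -0.0611] turn [-0.15 -0.24 -3.41] ztool [-0.02 -0.14 -0.99]
```

>>> servo_tool --series "-1 0.467 0.168 -0.061 0 0 -3.4; -1 0.467 0.168 -0.061 0 0 -3.4; -1 0.467 0.168 -0.061 0 0 -3.4; -1 0.467 0.168 -0.061 0 0 -3.4; -1 0.467 0.168 -0.061 0 0 -3.4; -1 0.467 0.168 -0.061 0 0 -3.4; -1 0.467 0.168 -0.061 0 0 -3.4; -1 0.467 0.168 -0.061 0 0 -3.4; -1 0.467 0.168 -0.061 0 0 -3.4; -1 0.467 0.168 -0.061 0 0 -3.4; -1 0.467 0.168 -0.061 0 0 -3.4; -1 0.467 0.168 -0.061 0 0 -3.4"

```text
time_s: 2.2
eef_pos: [0.5928, 0.1988, 0.3398]
eef_rot: [0.043, 0.752, 0.656, -0.051]
wrist_force: [0.9, -0.8, 0.3]
opening: 0.998
grasp_force: 0.0
```

Run:
```python
from h import *
print(pose()[0])
mv([.584,.170,.031],82.5,-8)
```

```text
[0.59279237 0.19877902 0.33978894]
shift [ 0.0118 -0.0038  0.31  ] turn [-0.22 -0.32 -0.3 ] ztool [-0.02 -0.14 -0.99]
```

>>> servo_tool --series "-1 0.012 -0.004 0.15 0 0 0; -1 0.012 -0.004 0.15 0 0 0; -1 0.012 -0.004 0.15 0 0 0; -1 0.012 -0.004 0.15 0 0 0; -1 0.012 -0.004 0.3 0 0 0; -1 0.012 -0.004 0.3 0 0 0; -1 0.012 -0.004 0.3 0 0 0; -1 0.012 -0.004 0.305 0 0 0; -1 0.012 -0.004 0.31 0 0 0; -1 0.012 -0.004 0.31 0 0 0; -1 0.012 -0.004 0.31 0 0 0"

```text
time_s: 3.12
eef_pos: [0.5843, 0.1683, 0.0327]
eef_rot: [0.043, 0.752, 0.656, -0.051]
wrist_force: [0.0, -0.7, 0.6]
opening: 1.001
grasp_force: 0.0
```

Run:
```python
from h import *
p,R,o=pose();print(p)
r=(p,R,o)
# contact when TCP is ~13mm from wall; approach, then push 30 mm & turn +5
for q,y in(([.582,.150,.031],82.5),([.580,.140,.031],82.5),([.573,.125,.031],85),([.566,.110,.031],87.7)): mv(q,y,-8,r)
```

```text
[0.58428389 0.16832839 0.03273886]
shift [-0.0181  0.0002  0.0042] turn [-0.13 -0.35 -0.33] ztool [-0.02 -0.14 -0.99]
shift [-0.0282 -0.0004  0.0055] turn [-0.13 -0.35 -0.33] ztool [-0.02 -0.14 -0.99]
shift [-0.0438 -0.0053  0.0076] turn [-0.47 -0.35 -2.81] ztool [-0.01 -0.14 -0.99]
shift [-0.0595 -0.0101  0.0098] turn [-0.84 -0.35 -5.48] ztool [-0.01 -0.14 -0.99]
```

>>> servo_tool --series "-1 -0.004 0 0.001 0 0 0; -1 -0.008 0 0.002 0 0 0; -1 -0.012 0 0.003 0 0 0; -1 -0.015 0 0.0035 0 0 0; -1 -0.017 0 0.004 0 0 0; -1 -0.019 0 0.0045 0 0 0; -1 -0.021 0 0.005 0 0 0; -1 -0.023 0 0.005 0 0 0; -1 -0.025 0 0.0055 0 0 0; -1 -0.027 0 0.0055 0 0 0; -1 -0.029 0 0.006 0 0 0; -1 -0.031 0 0.006 0 0 0"

```text
time_s: 4.12
eef_pos: [0.5788, 0.1366, 0.0294]
eef_rot: [0.043, 0.752, 0.656, -0.052]
wrist_force: [0.3, -0.2, -0.4]
opening: 1.002
grasp_force: 0.0
```

Run:
```python
from h import *
p,R,o=pose();print(p,o['wrist_force'],o['torque'])
r=(p,R,o);ce,wh,a,b,m=carrier(cam('top'));print(ce,wh,a)
for q,y in(([.573,.125,.031],85),([.566,.110,.031],87.7)): mv(q,y,-8,r)
```

```text
[0.57876465 0.13664137 0.02944416] [ 0.32147661 -0.24021588 -0.42104619] [ 0.03050954 -0.05305342 -0.01550824]
[560.13696289 -12.02423096] (170.66123962402344, 279.5364990234375) -7.47662353515625
shift [-0.0124 -0.0041  0.0001] turn [-0.58 -0.32 -2.79] ztool [-0.01 -0.14 -0.99]
shift [-0.0281 -0.009   0.0022] turn [-0.95 -0.33 -5.47] ztool [-0.01 -0.14 -0.99]
```

>>> servo_tool --series "-1 -0.002 0 0 0 0 0; -1 -0.004 0 0 0 0 0; -1 -0.005 0 0 0 0 0; -1 -0.006 0 0 0 0 0; -1 -0.007 0 0 0 0 0; -1 -0.008 0 0 0 0 0; -1 -0.009 0 0 0 0 0; -1 -0.010 0 0 0 0 0"

```text
time_s: 4.83
eef_pos: [0.5771, 0.1289, 0.03]
eef_rot: [0.042, 0.752, 0.656, -0.051]
wrist_force: [3.2, 8.7, -6.0]
opening: 0.996
grasp_force: 4.2
```

Run:
```python
from h import *
p,R,o=pose();print(p,o['wrist_force'],o['torque'])
r=(p,R,o);ce,wh,a,b,m=carrier(cam('top'));print(ce,wh,a)
for q,y in(([.568,.115,.031],85),([.560,.098,.031],87.7)): mv(q,y,-8,r)
```

```text
[0.57709611 0.12888731 0.03004431] [ 3.21328126  8.74535812 -5.97645702] [ 1.51092022 -0.19985506  0.18817954]
[558.2376709  -18.69979858] (170.6750030517578, 279.67047119140625) -7.696563720703125
shift [-0.015  -0.0071  0.001 ] turn [-0.59 -0.5  -2.77] ztool [-0.01 -0.14 -0.99]
shift [-0.0328 -0.0127  0.0034] turn [-0.95 -0.5  -5.44] ztool [-0.01 -0.14 -0.99]
```

>>> servo_tool --series "-1 -0.002 -0.001 0 0 0 -0.5; -1 -0.004 -0.002 0 0 0 -1; -1 -0.006 -0.002 0.0005 0 0 -1.4; -1 -0.008 -0.003 0.0005 0 0 -1.9; -1 -0.010 -0.004 0.001 0 0 -2.4; -1 -0.012 -0.005 0.001 0 0 -2.8; -1 -0.014 -0.006 0.001 0 0 -3.3; -1 -0.016 -0.006 0.0015 0 0 -3.8; -1 -0.018 -0.007 0.0015 0 0 -4.3; -1 -0.020 -0.008 0.002 -0.5 0 -4.8; -1 -0.022 -0.008 0.002 -0.9 0 -5.2; -1 -0.023 -0.009 0.002 -0.9 0 -5.4"

```text
time_s: 5.88
eef_pos: [0.5649, 0.1072, 0.0316]
eef_rot: [0.045, 0.72, 0.691, -0.047]
wrist_force: [0.3, 6.6, -3.5]
opening: 0.999
grasp_force: 3.5
```

Run:
```python
from h import *
p,R,o=pose();print(p,o['wrist_force'],o['torque'])
r=(p,R,o);c=cam('top');ce,wh,a,b,m=carrier(c);print(ce,wh,a)
P=cloud(c);z=P[...,2]
for n,h,y0,y1 in(('ped',.11,.05,.25),('gas',.045,-.35,-.15)):
    t=(abs(z-h)<.008)&(P[...,0]>.66)&(P[...,0]<.85)&(P[...,1]>y0)&(P[...,1]<y1)
    t=cv2.morphologyEx(t.astype(np.uint8),cv2.MORPH_OPEN,np.ones((5,5)))
    v,u=np.nonzero(t);q=plane(c,np.c_[u,v],h)[:,:2]*1000
    R=cv2.minAreaRect(q.astype(np.float32));print(n,R,cv2.boxPoints(R).round().tolist())
# strip: black back edge vs spine top from colour: light grey mask
hsv=cv2.cvtColor(c['img'],cv2.COLOR_RGB2HSV)
g=hsv[...,2].astype(float)
E=[];F=[]
for u in range(215,425,2):
    col=g[60:100,u]; d=np.diff(col); k=d.argmax(); E.append((u,60+k+.5))
q=plane(c,E,.07)
for _ in range(4):
    k=np.polyfit(q[:,1],q[:,0],1);e=abs(np.polyval(k,q[:,1])-q[:,0]);q=q[e<=max(.0015,2*np.median(e))]
print('back edge',k,len(q),e.max())
E=[]
for u in range(275,380,2):
    d=np.diff(cv2.GaussianBlur(c['img'],(3,3),0)[95:125,u].astype(float).sum(1)); E.append((u,*(95+np.argsort(d)[:2]+.5)))
print(E[::6])
```

```text
[0.56494078 0.10716617 0.03164012] [ 0.3188943   6.58288389 -3.48128883] [ 1.24874133 -0.27988607 -0.26957217]
[557.38739014 -42.46656799] (170.6239013671875, 278.62957763671875) -3.277252197265625
ped ((765.6715087890625, 149.7070770263672), (77.98975372314453, 87.50064086914062), 88.74374389648438) [[721.0, 112.0], [809.0, 110.0], [810.0, 188.0], [723.0, 190.0]]
gas ((752.9716186523438, -243.6166229248047), (64.9306640625, 90.7004165649414), 87.53762817382812) [[706.0, -274.0], [797.0, -278.0], [800.0, -213.0], [709.0, -209.0]]
back edge [0.03673453 0.89511764] 91 0.0014368708377189288
[(275, np.float64(105.5), np.float64(106.5)), (287, np.float64(105.5), np.float64(106.5)), (299, np.float64(106.5), np.float64(105.5)), (311, np.float64(106.5), np.float64(105.5)), (323, np.float64(106.5), np.float64(105.5)), (335, np.float64(106.5), np.float64(105.5)), (347, np.float64(105.5), np.float64(106.5)), (359, np.float64(106.5), np.float64(105.5)), (371, np.float64(106.5), np.float64(105.5))]
```

Run:
```python
from h import *
c=cam('top');h=cv2.cvtColor(c['img'],cv2.COLOR_RGB2HSV)
for n,lo,hi in(('or',(5,150,100),(15,255,255)),('gr',(50,120,80),(75,255,255))):
    m=cv2.inRange(h,lo,hi); m[:,360:]=0; m[:255]=0
    v,u=np.nonzero(m);q=plane(c,np.c_[u,v],.074)*1000;print(n,len(q),q[:,:2].min(0).round(),q[:,:2].max(0).round())
r=mv([.566,.135,.033],88,-8)
p,R,o=pose()
q=[.566,.135,.035]
mv(q,87,-8);mv([.566,.145,.35],87,-8);mv([.44,-.037,.35],-2.5,3)
```

```text
or 209 [356. -60.] [406.  -7.]
gr 165 [362.  68.] [409.  95.]
shift [ 0.0277  0.     -0.0051] turn [-0.09 -0.48 -0.41] ztool [-0.   -0.14 -0.99]
shift [ 0.0275  0.     -0.0071] turn [ 0.04 -0.48  0.58] ztool [-0.01 -0.14 -0.99]
shift [-0.0039 -0.0006 -0.3207] turn [ 0.04 -0.48  0.58] ztool [-0.01 -0.14 -0.99]
shift [-0.1894 -0.1188 -0.2961] turn [ 3.53  8.29 90.11] ztool [ 0.05 -0.   -1.  ]
```

>>> servo_tool --series "-1 0.015 0 -0.003 0 0 0; -1 0.03 0 -0.006 0 0 0; -1 0.03 0 -0.04 0 0 0; -1 0.03 0 -0.08 0 0 0; -1 0.03 0 -0.12 0 0 0; -1 0.02 0 -0.16 0 0 0; -1 0.02 0 -0.2 0 0 0; -1 0.02 0 -0.24 0 0 0; -1 0.02 0 -0.28 0 0 0; -1 0.01 0 -0.32 0 0 0; -1 0.01 0 -0.32 0 0 0; -1 0.01 0 -0.32 0 0 0"

```text
time_s: 6.98
eef_pos: [0.5689, 0.1581, 0.3516]
eef_rot: [0.048, 0.72, 0.691, -0.045]
wrist_force: [0.1, -1.1, -1.3]
opening: 1.0
grasp_force: 0.0
```

Run:
```python
from h import *
print(pose()[0]);mv([.44,-.037,.35],-2.5,3)
```

```text
[0.56893735 0.1580575  0.35162167]
shift [-0.1984 -0.1207  0.0273] turn [ 3.93  8.01 90.14] ztool [ 0.05 -0.   -1.  ]
```

>>> servo_tool --series "-1 -0.198 -0.121 0.027 3.9 8 90.1; -1 -0.198 -0.121 0.027 3.9 8 90.1; -1 -0.198 -0.121 0.027 3.9 8 90.1; -1 -0.198 -0.121 0.027 3.9 8 90.1; -1 -0.198 -0.121 0.027 3.9 8 90.1; -1 -0.198 -0.121 0.027 3.9 8 90.1; -1 -0.198 -0.121 0.027 3.9 8 90.1; -1 -0.198 -0.121 0.027 3.9 8 90.1; -1 -0.198 -0.121 0.027 3.9 8 90.1; -1 -0.198 -0.121 0.027 3.9 8 90.1; -1 -0.198 -0.121 0.027 3.9 8 90.1; -1 -0.198 -0.121 0.027 3.9 8 90.1"

```text
time_s: 7.98
eef_pos: [0.4377, -0.0366, 0.3455]
eef_rot: [0.003, 1.0, 0.015, 0.018]
wrist_force: [-0.1, 0.5, -0.8]
opening: 1.003
grasp_force: 0.0
```

>>> servo_tool --series "-1 0 0 0 0 0 8; -1 0 0 0 0 0 8; -1 0 0 0 0 0 8"

```text
time_s: 8.23
eef_pos: [0.4379, -0.0366, 0.3461]
eef_rot: [0.002, 0.999, -0.05, 0.018]
wrist_force: [0.6, 0.0, 0.6]
opening: 1.004
grasp_force: 0.0
```

Run:
```python
from h import *
print(pose()[0]);mv([.455,-.037,.15],-2.5,3);mv([.455,-.037,.034],-2.5,3)
ce,wh,a,b,m=carrier(cam('top'));print(ce,wh,a)
```

```text
[ 0.43790126 -0.03658696  0.34605883]
shift [ 0.0099 -0.0018  0.1965] turn [ 0.29  0.92 -3.26] ztool [ 0.05 -0.   -1.  ]
shift [ 0.0057 -0.0021  0.3125] turn [ 0.29  0.92 -3.26] ztool [ 0.05 -0.   -1.  ]
[557.4576416  -42.10971069] (170.54405212402344, 279.87554931640625) -3.1824417114257812
```

>>> servo_tool --series "-1 0.010 -0.002 0.04 0 1 -3.3; -1 0.010 -0.002 0.08 0 1 -3.3; -1 0.010 -0.002 0.12 0 1 -3.3; -1 0.010 -0.002 0.16 0 1 -3.3; -1 0.010 -0.002 0.196 0 1 -3.3; -1 0.008 -0.002 0.23 0 1 -3.3; -1 0.007 -0.002 0.26 0 1 -3.3; -1 0.006 -0.002 0.285 0 1 -3.3; -1 0.006 -0.002 0.30 0 1 -3.3; -1 0.006 -0.002 0.31 0 1 -3.3; -1 0.006 -0.002 0.3125 0 1 -3.3; -1 0.006 -0.002 0.3125 0 1 -3.3"

```text
time_s: 9.28
eef_pos: [0.4564, -0.0374, 0.035]
eef_rot: [0.003, 0.999, -0.022, 0.027]
wrist_force: [0.4, 0.3, 0.3]
opening: 1.0
grasp_force: 0.0
```

Run:
```python
from h import *
p,R,o=pose();print(p,o['wrist_force']);r=(p,R,o)
mv([.475,-.0377,.032],-2.5,3,r);mv([.490,-.0383,.030],-2.2,8,r)
```

```text
[ 0.45637867 -0.0373931   0.03502922] [0.39688568 0.28317329 0.31491403]
shift [ 0.0184 -0.0005  0.004 ] turn [ 0.32 -0.14 -0.01] ztool [ 0.05 -0.   -1.  ]
shift [ 0.0333 -0.0006  0.0069] turn [ 0.34  4.86 -0.29] ztool [ 0.14 -0.01 -0.99]
```

>>> servo_tool --series "-1 0.003 0 0.001 0 0 0; -1 0.005 0 0.0015 0 0 0; -1 0.007 0 0.002 0 0 0; -1 0.009 0 0.003 0 0 0; -1 0.011 0 0.003 0 0.5 0; -1 0.013 0 0.004 0 1 0; -1 0.015 0 0.004 0 1.5 0; -1 0.017 0 0.005 0 2 0; -1 0.019 0 0.005 0 2.5 0; -1 0.021 0 0.005 0 3 0; -1 0.023 0 0.005 0 3.5 0; -1 0.025 0 0.005 0 4 0"

```text
time_s: 10.28
eef_pos: [0.4781, -0.0374, 0.0307]
eef_rot: [0.003, 0.998, -0.022, 0.059]
wrist_force: [-9.8, -0.2, -4.1]
opening: 1.001
grasp_force: 4.8
```

```bash
cat > chk.py <<'E'
from h import *
p,R,o=pose();print(p,R.apply([1,0,0]).round(3),o['wrist_force'],o['torque'])
c=cam('top');ce,wh,a,b,m=carrier(c);print(ce,wh,a)
u=np.array([np.cos(np.radians(2.2)),-np.sin(np.radians(2.2))]);n=np.array([-u[1],u[0]])
d=ce-np.array([719.6,-49]);print('spine frame: to go',-d@u,'lateral',d@n)
p2=np.array(p);r=(p,R,o)
for s in(.03,.06):
  mv([p[0]+s*u[0],p[1]+s*u[1],.031],-2.2,7,r)
E
python3 chk.py
```

```text
[ 0.47808019 -0.03743993  0.03065175] [ 0.992 -0.043  0.118] [-9.80225919 -0.19590474 -4.06283473] [ 0.01103197  1.68041722 -0.05664012]
[573.83612061 -41.80258179] (170.54885864257812, 278.44586181640625) -2.58624267578125
spine frame: to go 145.93273234738484 lateral 1.596557139986458
shift [ 0.0298 -0.0002  0.0032] turn [ 0.26  0.24 -0.3 ] ztool [ 0.12 -0.   -0.99]
shift [ 0.0596 -0.0003  0.0067] turn [ 0.26  0.24 -0.3 ] ztool [ 0.12 -0.   -0.99]
```

Works well. Continue at 4 mm per row.

>>> servo_tool --series "-1 0.003 0 0 0 0 0; -1 0.006 0 0.001 0 0 0; -1 0.010 0 0.001 0 0 0; -1 0.014 0 0.0015 0 0 0; -1 0.018 0 0.002 0 0 0; -1 0.022 0 0.0025 0 0 0; -1 0.026 0 0.003 0 0 0; -1 0.030 0 0.0035 0 0 0; -1 0.034 0 0.004 0 0 0; -1 0.038 0 0.0045 0 0 0; -1 0.041 0 0.005 0 0 0; -1 0.043 0 0.005 0 0 0"

```text
time_s: 11.33
eef_pos: [0.5216, -0.0395, 0.0308]
eef_rot: [0.003, 0.998, -0.022, 0.059]
wrist_force: [-8.4, -0.1, -5.6]
opening: 0.998
grasp_force: 4.3
```

```bash
python3 chk.py
```

```text
[ 0.52156764 -0.03948946  0.03084009] [ 0.992 -0.043  0.117] [-8.35762238 -0.05253707 -5.62426735] [ 0.1517008   1.54125598 -0.006184  ]
[617.48150635   4.27783203] (172.8828887939453, 181.78077697753906) -1.6223297119140625
spine frame: to go 104.08844303111313 lateral 49.318456576950794
shift [ 0.0298 -0.0002  0.0034] turn [ 0.27  0.26 -0.3 ] ztool [ 0.12 -0.   -0.99]
shift [ 0.0596 -0.0003  0.0069] turn [ 0.27  0.26 -0.3 ] ztool [ 0.12 -0.   -0.99]
```

```bash
sed -i 's/^    m=l==k$/    m=np.isin(l,1+np.nonzero(s[1:,4]>40)[0])/' h.py; python3 chk.py | head -3
```

```text
[ 0.52199777 -0.03956925  0.03098515] [ 0.992 -0.043  0.118] [-7.75362056  0.51589432 -4.929807  ] [0.1628195  1.42320584 0.02688241]
[617.62261963 -43.79981995] (170.92735290527344, 278.27947998046875) -2.6480560302734375
spine frame: to go 102.10183803665697 lateral 1.2816588774005804
```

>>> servo_tool --series "-1 0.003 0 0 0 0 0; -1 0.006 0 0.001 0 0 0; -1 0.010 0 0.001 0 0 0; -1 0.014 0 0.0015 0 0 0; -1 0.018 0 0.002 0 0 0; -1 0.022 0 0.0025 0 0 0; -1 0.026 0 0.003 0 0 0; -1 0.030 0 0.0035 0 0 0; -1 0.034 0 0.004 0 0 0; -1 0.038 0 0.0045 0 0 0; -1 0.041 0 0.005 0 0 0; -1 0.043 0 0.005 0 0 0"

```text
time_s: 12.43
eef_pos: [0.5648, -0.0415, 0.0312]
eef_rot: [0.003, 0.998, -0.022, 0.059]
wrist_force: [-8.5, -0.1, -5.5]
opening: 1.001
grasp_force: 4.4
```

```bash
cat >> chk.py <<'E'
print(b.round().tolist())
im=c['img'].copy();im[m]=(255,0,255)
import sys
if len(sys.argv)>1: save(sys.argv[1],im[50:300,150:470],2.4)
E
python3 chk.py crop2
```

```text
[ 0.56477215 -0.04151058  0.03115013] [ 0.992 -0.043  0.117] [-8.46081561 -0.14874263 -5.5347461 ] [ 0.11206763  1.53473949 -0.05711409]
[664.09509277 -79.11555481] (185.83111572265625, 347.7232666015625) -0.8266067504882812
spine frame: to go 54.307925301721305 lateral -32.22406891036893
shift [ 0.0298 -0.0002  0.0037] turn [ 0.28  0.28 -0.3 ] ztool [ 0.12 -0.   -0.99]
shift [ 0.0596 -0.0003  0.0072] turn [ 0.28  0.28 -0.3 ] ztool [ 0.12 -0.   -0.99]
[[569.0, -252.0], [754.0, -254.0], [760.0, 93.0], [574.0, 96.0]]
```

View pics/crop2.png

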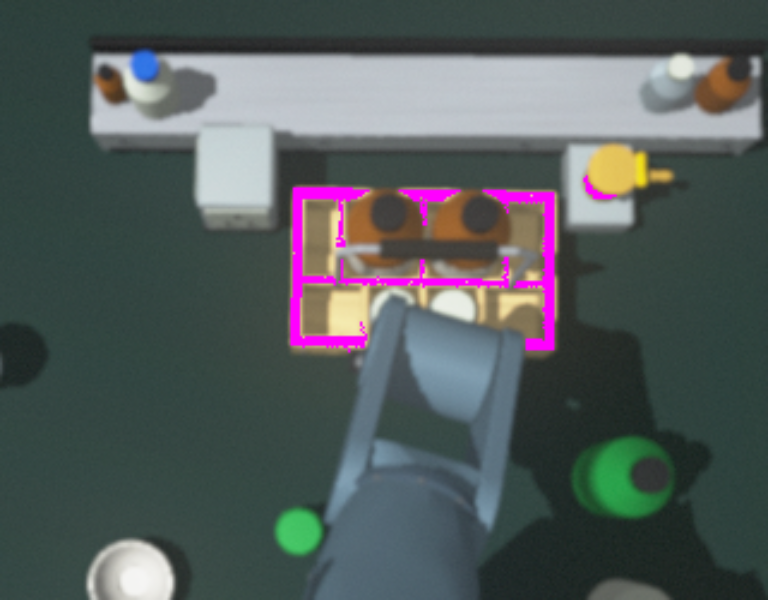

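Crop2 shows the carrier square and between the pedestal (235,170) and the gas plinth (600,185). The mask also caught some brass at (600,185), so I'll limit the y range.

>>> servo_tool --series "-1 0.003 0 0 0 0 0; -1 0.006 0 0.001 0 0 0; -1 0.010 0 0.001 0 0 0; -1 0.014 0 0.0015 0 0 0; -1 0.018 0 0.002 0 0 0; -1 0.022 0 0.0025 0 0 0; -1 0.026 0 0.003 0 0 0; -1 0.030 0 0.0035 0 0 0; -1 0.034 0 0.004 0 0 0; -1 0.038 0 0.0045 0 0 0; -1 0.041 0 0.005 0 0 0; -1 0.043 0 0.005 0 0 0"

```text
time_s: 13.48
eef_pos: [0.608, -0.0435, 0.0314]
eef_rot: [0.003, 0.998, -0.022, 0.058]
wrist_force: [-9.4, 0.7, -6.2]
opening: 1.0
grasp_force: 4.3
```

```bash
sed -i 's/&(abs(P\[...,1\])<.4)/\&(P[...,1]>-.207)\&(P[...,1]<.108)\&(plane_x(P))/; ' h.py
cat >> h.py <<'E'
def plane_x(P): return P[...,0]<.802+.037*P[...,1]
E
python3 chk.py
```

```text
[ 0.60796481 -0.04354695  0.03137945] [ 0.992 -0.044  0.117] [-9.41931227  0.66967963 -6.20688112] [1.44538835e-01 1.54805243e+00 5.52653582e-04]
[702.85058594 -48.45021057] (172.16217041015625, 279.7212829589844) -2.6832962036132812
spine frame: to go 16.758173555890533 lateral -0.09358912141365201
shift [ 0.0297 -0.0002  0.0039] turn [ 0.29  0.29 -0.31] ztool [ 0.12 -0.   -0.99]
shift [ 0.0595 -0.0004  0.0074] turn [ 0.29  0.29 -0.31] ztool [ 0.12 -0.   -0.99]
[[610.0, -184.0], [782.0, -192.0], [795.0, 87.0], [623.0, 95.0]]
```

>>> servo_tool --series "-1 0.002 0 0 0 0 0; -1 0.004 0 0 0 0 0; -1 0.006 0 0.0005 0 0 0; -1 0.0075 0 0.001 0 0 0; -1 0.009 0 0.001 0 0 0; -1 0.010 0 0.001 0 0 0; -1 0.011 0 0.001 0 0 0; -1 0.012 0 0.0015 0 0 0; -1 0.013 0 0.0015 0 0 0; -1 0.014 0 0.0015 0 0 0"

```text
time_s: 14.37
eef_pos: [0.6216, -0.0441, 0.0316]
eef_rot: [0.003, 0.998, -0.022, 0.058]
wrist_force: [-8.9, 1.0, -5.6]
opening: 1.003
grasp_force: 4.7
```

>>> servo_tool --series "-1 0.0005 0 0 0 0 0; -1 0.001 0 0 0 0 0; -1 0.0015 0 0 0 0 0; -1 0.002 0 0 0 0 0"

```text
time_s: 14.7
eef_pos: [0.6235, -0.0442, 0.0316]
eef_rot: [0.003, 0.998, -0.022, 0.058]
wrist_force: [-8.6, 0.3, -4.7]
opening: 0.997
grasp_force: 4.5
```

```bash
python3 chk.py
```

```text
[ 0.623473   -0.04420855  0.03162627] [ 0.992 -0.044  0.116] [-8.5745326   0.34662095 -4.69174939] [ 0.12199119  1.56111125 -0.02900712]
[716.17572021 -49.3711853 ] (169.56919860839844, 280.0822448730469) -2.2940826416015625
spine frame: to go 3.407506814183732 lateral -0.5023623067939437
shift [ 0.0297 -0.0002  0.0041] turn [ 0.28  0.34 -0.32] ztool [ 0.12 -0.   -0.99]
shift [ 0.0595 -0.0004  0.0076] turn [ 0.28  0.34 -0.32] ztool [ 0.12 -0.   -0.99]
[[626.0, -186.0], [795.0, -193.0], [806.0, 87.0], [637.0, 94.0]]
```

>>> servo_tool --series "-1 0.0006 0 0 0 0 0; -1 0.0012 0 0 0 0 0; -1 0.0018 0 0 0 0 0; -1 0.0024 0 0 0 0 0; -1 0.003 0 0 0 0 0"

```text
time_s: 15.17
eef_pos: [0.6239, -0.0443, 0.0315]
eef_rot: [0.003, 0.998, -0.022, 0.055]
wrist_force: [-22.7, -1.9, 5.1]
opening: 0.999
grasp_force: 11.0
```

>>> servo_tool --series "-1 0.0006 0 0 0 0 0; -1 0.0012 0 0 0 0 0; -1 0.0015 0 0 0 0 0"

```text
time_s: 15.42
eef_pos: [0.6241, -0.0444, 0.0315]
eef_rot: [0.003, 0.998, -0.022, 0.054]
wrist_force: [-27.2, -1.8, 8.9]
opening: 1.002
grasp_force: 13.5
```

```bash
python3 chk.py
python3 - <<'E'
from h import *
c=cam('top');g=cv2.cvtColor(c['img'],cv2.COLOR_RGB2GRAY)
save('crop3',c['img'][80:180,240:400],5)
E
```

```text
[ 0.62411516 -0.0443928   0.03145634] [ 0.993 -0.043  0.107] [-27.17457208  -1.77518622   8.88379425] [-0.23100371  3.99233867 -0.01487371]
[716.21112061 -48.11331177] (169.52964782714844, 277.47552490234375) -2.2905502319335938
spine frame: to go 3.420419525729541 lateral 0.7559430138589648
shift [ 0.0298 -0.0002  0.0037] turn [ 0.27  0.85 -0.26] ztool [ 0.12 -0.   -0.99]
shift [ 0.0596 -0.0003  0.0069] turn [ 0.27  0.85 -0.26] ztool [ 0.12 -0.   -0.99]
[[626.0, -183.0], [795.0, -190.0], [806.0, 87.0], [637.0, 94.0]]
```

View pics/crop3.png

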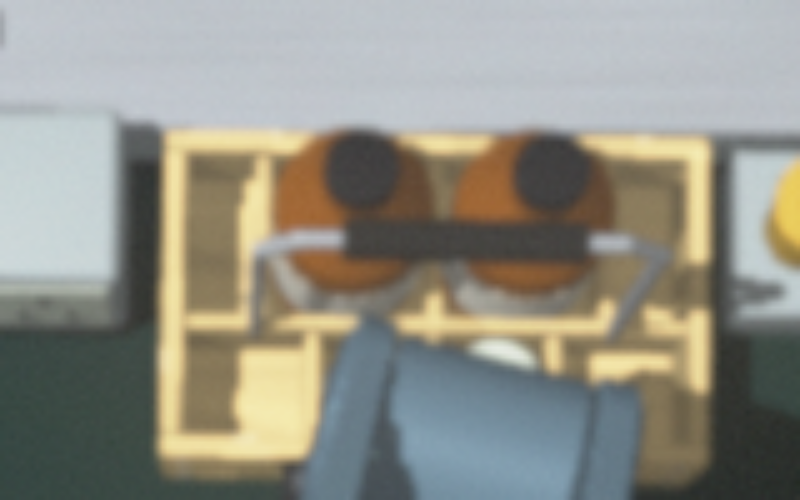

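Crop3 shows the rim's front edge (row ~135) meeting the spine all along, with no dark gap. The ~27 N reaction has no yaw moment, so the contact is flush. I'll back off now.

>>> servo_tool --series "-1 -0.003 0 0 0 0 0; -1 -0.006 0 -0.001 0 0 0; -1 -0.012 0 -0.002 0 0 0; -1 -0.025 0 -0.003 0 0 0; -1 -0.045 0 -0.005 0 0 0; -1 -0.07 0 -0.01 0 0 0; -1 -0.09 0 -0.04 0 0 0; -1 -0.1 0 -0.08 0 0 0; -1 -0.1 0 -0.12 0 0 0; -1 -0.1 0 -0.15 0 0 0; -1 -0.1 0 -0.15 0 0 0; -1 -0.1 0 -0.15 0 0 0"

```text
time_s: 16.52
eef_pos: [0.5166, -0.0401, 0.1745]
eef_rot: [0.006, 0.997, -0.022, 0.067]
wrist_force: [0.4, -0.3, 0.6]
opening: 1.002
grasp_force: 0.0
```

```bash
python3 chk.py | head -3
python3 - <<'E'
from h import *
c=cam('side');save('side1',c['img'][80:270,140:390],3)
E
```

```text
[ 0.5166056  -0.04006428  0.17454721] [ 0.99  -0.044  0.134] [ 0.38682244 -0.27366185  0.62059805] [0.00821324 0.02583487 0.00421098]
[717.2723999  -48.69546509] (169.82679748535156, 278.0770263671875) -1.7105331420898438
spine frame: to go 2.337574889888193 lateral 0.21495897624234447
```

View pics/side1.png

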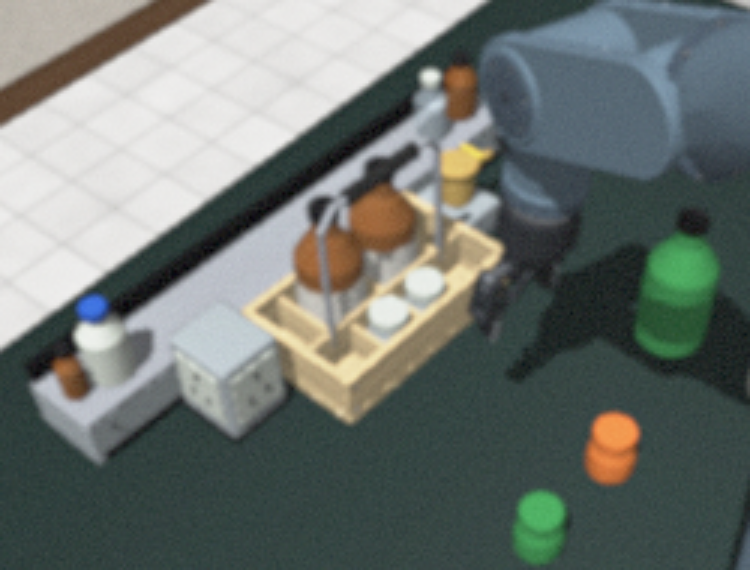

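The side view shows the carrier standing flat at (370,310), against the spine and between the pedestal and the gas post. The bottles are upright, the other ware is undisturbed and the gripper is clear.

```bash
python3 -c "
from bench import ctrl
print(ctrl.hand_in())"
```

```text
the job is handed in; nothing more can be done
None
```

The carrier is parked flush against the spine, square to within about half a degree and centred to about 1 mm by camera; the job was handed in at about 17 s with the arm clear, and no verdict came back.

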